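# Flip the heel-stock tags

### The job

Each bin on the shoemaker's stock board has a hinged flip tag in front of it. With a fingertip, push over the tags that are wrong, so that in the end the tag of every full bin leans towards its bin and shows its disc face, and the tag of every empty bin leans away from its bin and shows its cross face. Only push the tags: leave the bins and everything else on the bench where they stand.

Things in the scene. Friction and masses are not known exactly. Their poses are not given: they have to be found in the camera images.
- board: plywood stock board lying flat on the bench, fixed, 270 (x) by 420 (y) mm, top 12 mm above the bench, with a 30 mm high strip along its far edge. Origin: centre of its underside; its +x points away from the tags towards the bins, y along the rows. Four places in a row, 100 mm apart along y (y = -150, -50, 50, 150 mm); each place has a tag (hinge line at x = -55 mm) and right behind it a bin (centre at x = +75 mm)
- tag_a: fixed stand of one flip tag, dark wood: foot 56 (x) by 68 (y) mm and two cheeks 36 mm deep (x), 5 mm thick, outer faces 66 mm apart, 44 mm high. Origin: centre of its underside, on the board's top; +x points to its bin. The hinge line runs along y, 35 mm above the origin. Which stand is at which place varies
- tag_b: as tag_a
- tag_c: as tag_a
- tag_d: as tag_a
- edge_a (a point): middle of the free edge of tag_a's flap, a white laminate plate 50 mm wide (y), 5 mm thick, reaching 70 mm from the hinge line, 45 g; a black disc (32 mm across, 2.5 mm raised) on one face, a black cross on the other. At rest this edge is 49 mm beside the hinge line (in x) and 84 mm above the stand's origin
- edge_b (a point): as edge_a, for tag_b
- edge_c (a point): as edge_a, for tag_c
- edge_d (a point): as edge_a, for tag_d
- flap_a (a joint): hinge angle of tag_a's flap, rad. 0: leaning 45 degrees from upright towards the stand's -x, away from the bin, cross face up (reorder). 0.785: upright. 1.571: leaning 45 degrees towards the bin, disc face up (in stock). Swings freely; let go, it falls within about a second to the stop on its side of upright
- flap_b (a joint): as flap_a, for tag_b
- flap_c (a joint): as flap_a, for tag_c
- flap_d (a joint): as flap_a, for tag_d
- bin_1: open wooden bin standing loose on the board, 90 (x) by 78 (y) by 45 mm high, wall 5 mm; FULL, heaped with black rubber heel blanks up to about 56 mm above its underside. Origin: centre of its underside. Which bin is at which place varies
- bin_2: open wooden bin standing loose on the board, 90 (x) by 78 (y) by 45 mm high, wall 5 mm; FULL, heaped with black rubber heel blanks up to about 56 mm above its underside. Origin: centre of its underside. Which bin is at which place varies
- bin_3: open wooden bin standing loose on the board, 90 (x) by 78 (y) by 45 mm high, wall 5 mm; EMPTY, bare inside. Origin: centre of its underside. Which bin is at which place varies
- bin_4: open wooden bin standing loose on the board, 90 (x) by 78 (y) by 45 mm high, wall 5 mm; EMPTY, bare inside. Origin: centre of its underside. Which bin is at which place varies
- bobbin_a: wooden thread bobbin, 26 mm diameter, 42 mm high, standing loose on the board between two tags, a little to the bins' side of the hinge line; origin at its underside
- bobbin_b: as bobbin_a
- tin: small round metal tin, 41 mm diameter, 18 mm high, loose on the board in front of the gap between the two middle tags; origin at its underside
- jar: amber jar, 68 mm diameter, 85 mm high, loose on the bench left of the board; origin at its underside
- hammer: hammer, 260 mm long, lying loose on the bench near right of the robot
- brush: brush lying loose on the bench, near left of the robot
- last: wooden shoe last, 250 mm long, 100 mm high, loose on the bench right of the board; origin at the middle of its underside
There are look-alikes about, which are no part of the job. Leave any pink look-alike of the bin_1 alone. What is shaped like the bin_2 but purple is not meant.

How it is judged:
At the end, for the whole second after the job is handed in: each of the four tags rests at its right stop, matched to the bin standing behind it (within 50 mm along the row): hinge above 1.42 rad (stop 1.571) at a full bin, below 0.15 rad (stop 0) at an empty bin, all still (under 0.2 rad/s) (((value of joint flap_a above 1.42 rad and (y of bin_1 in the frame of tag_a between -0.05 and 0.05 m or y of bin_2 in the frame of tag_a between -0.05 and 0.05 m)) or (value of joint flap_a below 0.15 rad and (y of bin_3 in the frame of tag_a between -0.05 and 0.05 m or y of bin_4 in the frame of tag_a between -0.05 and 0.05 m))) and ((value of joint flap_b above 1.42 rad and (y of bin_1 in the frame of tag_b between -0.05 and 0.05 m or y of bin_2 in the frame of tag_b between -0.05 and 0.05 m)) or (value of joint flap_b below 0.15 rad and (y of bin_3 in the frame of tag_b between -0.05 and 0.05 m or y of bin_4 in the frame of tag_b between -0.05 and 0.05 m))) and ((value of joint flap_c above 1.42 rad and (y of bin_1 in the frame of tag_c between -0.05 and 0.05 m or y of bin_2 in the frame of tag_c between -0.05 and 0.05 m)) or (value of joint flap_c below 0.15 rad and (y of bin_3 in the frame of tag_c between -0.05 and 0.05 m or y of bin_4 in the frame of tag_c between -0.05 and 0.05 m))) and ((value of joint flap_d above 1.42 rad and (y of bin_1 in the frame of tag_d between -0.05 and 0.05 m or y of bin_2 in the frame of tag_d between -0.05 and 0.05 m)) or (value of joint flap_d below 0.15 rad and (y of bin_3 in the frame of tag_d between -0.05 and 0.05 m or y of bin_4 in the frame of tag_d between -0.05 and 0.05 m))) and velocity of joint flap_a between -0.2 and 0.2 rad/s and velocity of joint flap_b between -0.2 and 0.2 rad/s and velocity of joint flap_c between -0.2 and 0.2 rad/s and velocity of joint flap_d between -0.2 and 0.2 rad/s); the robot touches nothing.
It fails at once if a bin is lifted, tipped or shifted by more than 15 mm (distance of any of bin_1, bin_2, bin_3, bin_4 from where it was at the start of the episode above 0.015 m or angle between any of bin_1, bin_2, bin_3, bin_4's own z axis and vertical above 0.2 rad).
It fails at once if a bystander is lifted, knocked over or shifted by more than 15 mm (distance of any of bobbin_a, bobbin_b, tin, jar, hammer, brush, last from where it was at the start of the episode above 0.015 m or angle between any of bobbin_a, bobbin_b, tin, jar, last's own z axis and vertical above 0.3 rad).
It also fails if it takes over 58 s, if anything falls off the work surface, if the arm or the gripper's body presses on something with over 40 N, if the wrist force passes 120 N, or if a joint passes its speed limit or range.

### The arm

A 6-joint arm with a two-finger parallel gripper is mounted at the origin on the work surface. World frame = base frame: x ahead of the robot, y to its left, z up, the work surface at z = 0. Lengths are in m, angles in rad, forces in N, time in s.
With the tool pointing down it reaches from about 0.275 to 0.775 m from the base axis. Payload 14.6 kg.
Tool frame: the origin (TCP) lies at the very end of the fingers, on their centre line; the grasp point (between the pads) lies 19 mm behind it; z points along the fingers, x is the direction in which the jaws open and shut, and the axes are right-handed (so a half turn about z gives the same grasp; the last joint's range is limited). The gripper opens to 85 mm and grips with 20 to 120 N. Pads are 22 mm wide; open, the fingers measure 114 mm over their backs; the gripper's body (76 mm by 85 mm) begins 54 mm behind the grasp point. The pads swing forward as they close: fully open they stand 13 mm farther back than shut.
Start: joints at [1.042, 0.263, -0.048, 1.259, 0, 1.415], TCP at [0.192, 0.489, 0.231] pointing down, gripper open.
Joint ranges: [-2.65, 2.65], [-0.89, 1.7], [-1.18, 1.37], [-2.13, 2.11], [-1.35, 1.29], [-3.14, 3.14]. Speed limits (rad/s): [1.89, 1.89, 2.57, 2.79, 3.14, 3.14].

### API

Orientations are given as a unit quaternion [x, y, z, w].
In Python, from cell import env, vision gives the robot as it stands. The module is installed in compiled form; this text tells all that it offers.
- The arm moves only by the tool carry_out, never from a script. Its argument "plan" is a list of rows, each an object with "gripper": the closure, from 0 (fully open) to 1 (shut); "linear": the shift along the tool's x, y, z each as a share of 0.2 m, from -1 to 1, a list of three; "roll": the turn about the tool's z as a share of 5 degrees, from -1 to 1. In form: [{"gripper": gripper, "linear": [dx, dy, dz], "roll": roll}, ...]. A call has 1 to 10 rows; each row shifts and turns the commanded pose from where the row before left it, along the tool's axes as they then stand; what a row does not reach is not made up. A row lasts 1/8 s, in which the tool goes at most 62.5 mm and 10.7 degrees, less where a joint would pass 70% of its speed; a pose out of reach is approached as far as the arm can. A call with a number of a shift or a turn outside -1 to 1 is refused whole. A call with a gripper value outside its range is refused whole. The fingers move at their own pace and stop on an object; "squeeze" is the grip in N (left out, the last holds). Time passes only in rows, so rows that do not move let the fingers close. It gives the time, the measured TCP pose, the force and the opening at its end, in the units of the state.
- env.sense(): the state, without advancing time (a new reading comes with each control period).
- vision.capture(name): name is "scene" or "top" or "wrist"; returns (picture, depth): 400x640x3 uint8, red, green, blue; 400x640 float32, m along the optical axis (not along the pixel's ray), 0 where there is no reading.
- vision.get_calibration(name): a dict with "vfov" (degrees; the focal length in pixels is half the picture's height over the tangent of half this angle, whatever the lens; pixels are square), "cx", "cy" (the principal point, pixels), "world_to_cam" (4x4, takes a point from world to camera coordinates). Camera axes: x right, y up, looking along -z (the intrinsics and any distortion apply to the point x, -y, -z); pixel columns grow to the right and rows downward; lengths in m; the calibration is good to about 2 mm. A picture is of the moment at which its call begins: read the wrist's pose just before it. get_calibration takes no time and is no camera call; for the wrist camera it gives the pose at the moment of the call.
- env.sign_off(): hands the job in, once; it reports no verdict.
Trained networks look in the newest picture that a camera, given by its name, has taken for a name from the list of things; names that differ only in an ending like _2 or _b are one class to them, and where a whole thing is asked for, a point or a joint stands for the part that bears it (a point fixed in the world has none). Each returns a list of dicts, best first, with "conf" (0 to 1); they miss things now and then, are a little off and sometimes report something else, mostly with a low value. They report only what shows in the picture. A call takes as long as a camera call. They do not tell look-alikes from the thing itself.
- vision.cut_out(camera, target): "region" (400x640 bool, what is visible of it) and "centre" ([row, column] in pixels, amid what is visible of it).
- vision.tip_of(camera, target): "centre" ([row, column] in pixels: a listed point, or the origin of a listed thing).
The state is a dict: "clock": time; "qpos": joint angles; "joint_vel": joint speeds; "joint_efforts": joint torques, N m; "tool_pos": TCP position; "eef_rot": TCP orientation; "wrist_force": force on the tool from outside, world axes, zero at the start; "wrist_torque": the same for the moment, N m; "finger_gap": finger opening in m.
Only numpy, scipy, OpenCV 4.12 (cv2) and the standard library are available. Lean on these libraries where they do the work, as an engineer would, in place of code of your own. Each camera call takes 0.05 s, during which the arm holds its last target.

## Working session

There is one attempt and no reset: what is moved stays moved. The work goes in short steps, Python scripts to look and compute and a tool call to move; the robot and the scene stay as the last step left them, time stands still between calls to the robot, and variables do not carry over. Pictures are saved under pics/ and viewed, and the job is handed in when it is done.

Besides the shell and the picture viewer there is one more tool, called as name([rows], argument=value, ...), one row to a line, values as JSON. carry_out: Moves the arm, as the interface text tells. Shift numbers are shares of 0.2 m and turn numbers shares of 5 degrees, none past 1 either way. Its arguments: {"type":"object","properties":{"plan":{"type":"array"},"squeeze":{"type":"number"}},"required":["plan"]}

```bash
mkdir -p pics
cat > h.py <<'E'
import numpy as np, cv2
from cell import env, vision
def K(n):
    c=vision.get_calibration(n); f=200/np.tan(np.radians(c['vfov'])/2); return f,c['cx'],c['cy'],np.array(c['world_to_cam']),c
def world(n,depth,r,c,cal=None):
    f,cx,cy,M,_=cal or K(n); d=depth[int(round(r)),int(round(c))]
    p=np.array([(c-cx)/f*d,-(r-cy)/f*d,-d,1]); return (np.linalg.inv(M)@p)[:3]
def worldmap(n,depth):
    f,cx,cy,M,_=K(n); R,C=np.mgrid[:400,:640]
    P=np.stack([(C-cx)/f*depth,-(R-cy)/f*depth,-depth,np.ones_like(depth)],-1)
    return (P@np.linalg.inv(M).T)[...,:3]
E
python3 - <<'E'
from h import *
print(env.sense())
for n in('scene','top'):
    p,d=vision.capture(n); cv2.imwrite(f'pics/{n}0.png',p[...,::-1]); np.save(n+'.npy',d); cv2.imwrite(n+'_raw.png',p[...,::-1])
    print(n,K(n)[4])
E
```

```text
{'clock': 0.0, 'qpos': array([ 1.04172455e+00,  2.63508385e-01, -4.89410187e-02,  1.25937536e+00,
        4.54952485e-05,  1.41548953e+00]), 'joint_vel': array([ 0.00170067, -0.00035011,  0.00030062,  0.00111568, -0.00015078,
       -0.00188882]), 'joint_efforts': array([ 6.33499767e-04, -6.37619519e+01,  3.84573483e+01,  1.34509272e-02,
        3.27771500e-05, -1.62396475e-05]), 'tool_pos': array([0.19154979, 0.48852301, 0.23083113]), 'eef_rot': array([ 8.26172716e-01,  5.63416700e-01, -4.74291404e-04,  1.99968675e-04]), 'wrist_force': array([0.46379511, 0.42088775, 0.46624662]), 'wrist_torque': array([0.01834633, 0.01100515, 0.01862736]), 'finger_gap': 0.08557390630039226}
scene {'vfov': 50.96003694479878, 'cx': 316.7112265361662, 'cy': 201.2944293751471, 'world_to_cam': array([[ 0.82021474,  0.57165237,  0.02147925, -0.37667216],
       [-0.34565815,  0.46533794,  0.81485032,  0.12970017],
       [ 0.45581601, -0.67577672,  0.57927333, -1.47826631],
       [ 0.        ,  0.        ,  0.        ,  1.        ]])}
top {'vfov': 55.97334111434981, 'cx': 324.2278904414987, 'cy': 198.00319495173824, 'world_to_cam': array([[-0.02138933, -0.99944818,  0.02541314, -0.05907624],
       [ 0.98873042, -0.01737907,  0.14869474, -0.51545867],
       [-0.14817103,  0.02830722,  0.98855655, -1.30901425],
       [ 0.        ,  0.        ,  0.        ,  1.        ]])}
```

View pics/scene0.png

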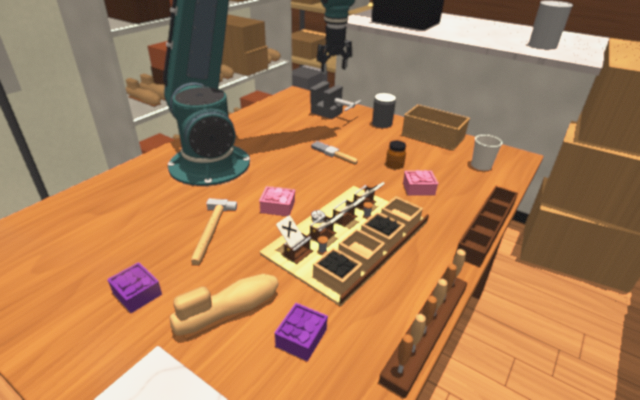

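View pics/top0.png

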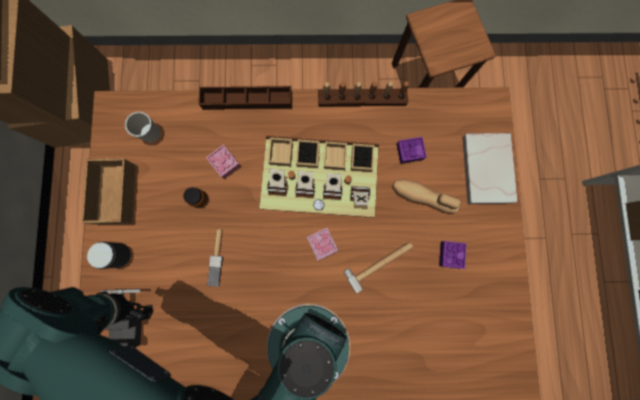

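Run:
```python
from h import *
p=cv2.imread('top_raw.png'); d=np.load('top.npy')
cv2.imwrite('pics/crop.png',cv2.resize(p[130:222,255:385],None,fx=6,fy=6,interpolation=cv2.INTER_CUBIC))
W=worldmap('top',d)
for t in('tag_a','bin_1','bobbin_a','tin','board'):
    for o in vision.tip_of('top',t)[:7]:
        r,c=o['centre']; print(t,round(o['conf'],2),np.round([r,c],1),np.round(W[int(round(r)),int(round(c))],3))
for o in vision.tip_of('top','edge_a')[:6]:
    r,c=o['centre']; print('edge',round(o['conf'],2),np.round([r,c],1),np.round(W[int(round(r)),int(round(c))],3))
m=vision.cut_out('top','board')[0]['region']
# fit rect to board top
q=W[m]; q=q[(q[:,2]>0.004)&(q[:,2]<0.02)]; print(cv2.minAreaRect(q[:,:2].astype(np.float32)),np.median(q[:,2]))
# bobbins, bins heights
```

```text
tag_a 0.92 [190.8 304.9] [ 0.545 -0.     0.013]
tag_a 0.83 [192.2 329. ] [ 0.54  -0.088  0.015]
tag_a 0.65 [188.5 279.8] [0.557 0.091 0.018]
tag_a 0.57 [192.8 360.2] [ 0.528 -0.196  0.055]
bin_1 0.97 [160.5 359.1] [ 0.647 -0.197  0.058]
bin_1 0.9 [153.6 305.6] [ 0.671 -0.007  0.062]
bin_1 0.82 [152.8 282.3] [0.69  0.083 0.013]
bin_1 0.8 [162.3 227.6] [0.651 0.275 0.041]
bin_1 0.74 [154.9 334. ] [ 0.679 -0.11   0.015]
bin_1 0.69 [246.2 322.1] [ 0.344 -0.057  0.046]
bin_1 0.63 [153.4 408.1] [ 0.674 -0.378  0.046]
bobbin_a 0.6 [182.7 346.4] [ 0.57  -0.15   0.026]
bobbin_a 0.44 [175.4 292.6] [0.596 0.041 0.057]
tin 0.66 [205.4 320.1] [ 0.491 -0.054  0.029]
board 0.7 [177. 321.] [ 0.596 -0.06   0.015]
edge 0.63 [168.9 304.5] [0.627 0.002 0.016]
edge 0.62 [206.9 362.5] [ 0.483 -0.207  0.013]
edge 0.57 [171.9 332.5] [ 0.615 -0.101  0.012]
((0.5948947072029114, -0.054667696356773376), (0.4219687879085541, 0.26284438371658325), 84.76789855957031) 0.012245801824349756
```

View pics/crop.png

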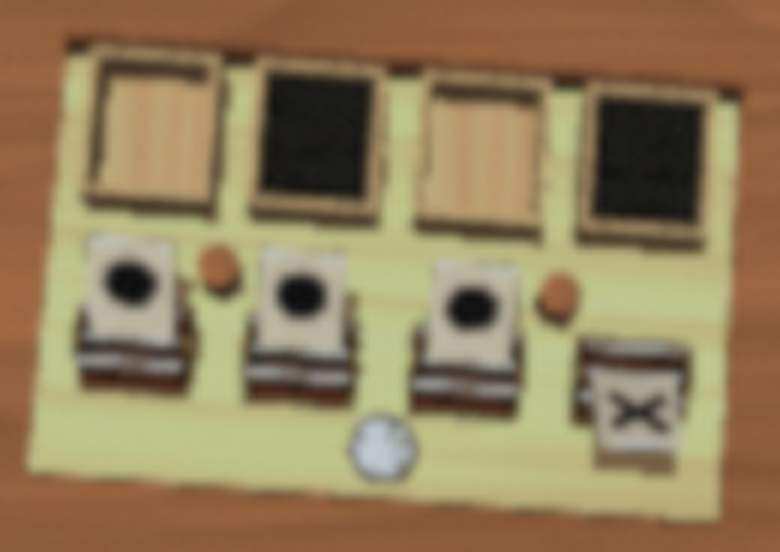

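```bash
cat >> h.py <<'E'
B=np.array([0.598,-0.055]); YAW=np.radians(-5.2)
ex=np.array([np.cos(YAW),np.sin(YAW)]); ey=np.array([-ex[1],ex[0]])
def b2w(x,y,z): return np.r_[B+x*ex+y*ey,z]
def w2b(p): q=np.asarray(p)[:2]-B; return np.array([q@ex,q@ey,p[2]])
def proj(n,P):
    f,cx,cy,M,_=K(n); c=M@np.r_[P,1]; return np.array([cx+f*c[0]/-c[2],cy-f*c[1]/-c[2]])
E
python3 - <<'E'
from h import *
pts=[(sx*.135,sy*.21,.012) for sx in(-1,1) for sy in(-1,1)]
for i,y in enumerate((.15,.05,-.05,-.15)):
    s=-1 if i==3 else 1
    for dy in(-.025,.025): pts+=[(-.055+s*.049,y+dy,.096)]
    for dx in(-.045,.045):
        for dy in(-.039,.039): pts+=[(.075+dx,y+dy,.057)]
    for dx in(-.018,.018): pts+=[(-.055+dx,y-.033,.056),(-.055+dx,y+.033,.056)]
out=[]
for n,(r0,r1,c0,c1) in(('top',(125,225,250,390)),('scene',(170,300,250,440))):
    im=cv2.imread(n+'_raw.png')[r0:r1,c0:c1]; k=4 
    im=cv2.resize(im,None,fx=k,fy=k,interpolation=cv2.INTER_CUBIC)
    for p in pts:
        u,v=proj(n,b2w(*p)); cv2.circle(im,(int((u-c0+.5)*k),int((v-r0+.5)*k)),2,(0,0,255),-1)
    cv2.imwrite(f'pics/ov_{n}.png',im)
W=worldmap('top',np.load('top.npy'))
b=np.stack([(W[...,:2]-B)@ex,(W[...,:2]-B)@ey,W[...,2]],-1)
for i,y in enumerate((.15,.05,-.05,-.15)):
    m=(abs(b[...,1]-y)<.03)&(b[...,2]>.075)&(b[...,0]<.03)&(b[...,0]>-.2); q=b[m]; print(i,len(q),q.min(0).round(3),q.max(0).round(3),q.mean(0).round(3))
E
```

```text
0 127 [-0.04   0.128  0.075] [-0.004  0.174  0.1  ] [-0.019  0.151  0.087]
1 127 [-0.035  0.026  0.075] [-0.003  0.075  0.103] [-0.019  0.05   0.088]
2 132 [-0.036 -0.074  0.075] [-0.004 -0.025  0.1  ] [-0.019 -0.049  0.088]
3 99 [-0.105 -0.173  0.075] [-0.076 -0.124  0.103] [-0.092 -0.149  0.089]
```

View pics/ov_top.png

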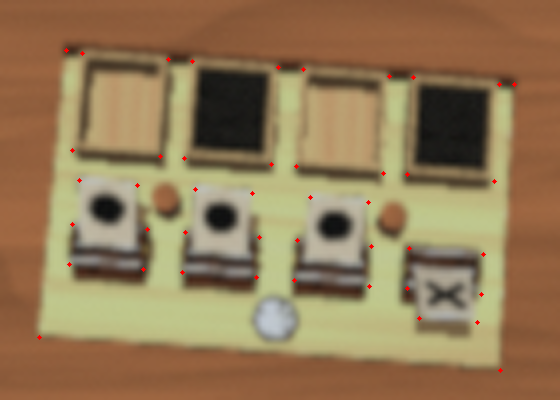

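View pics/ov_scene.png

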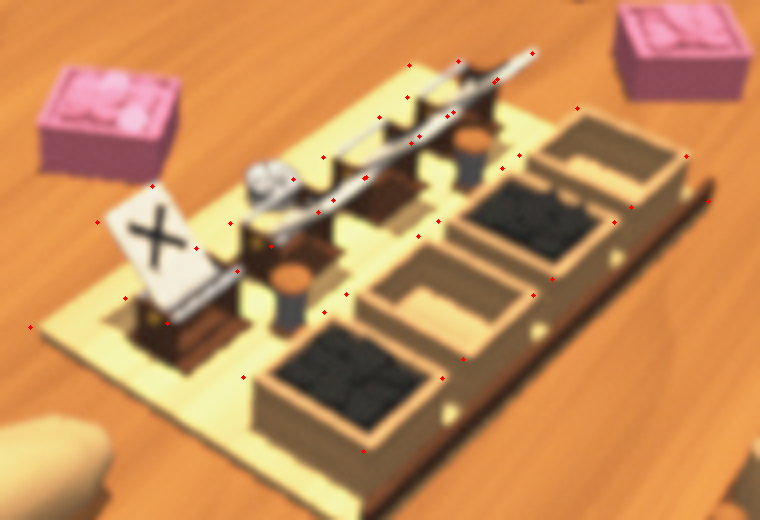

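carry_out([
  {"gripper": 1,"linear": [0,0,0],"roll": -0.81},
  {"gripper": 1,"linear": [0,0,0],"roll": -0.81},
  {"gripper": 1,"linear": [0,0,0],"roll": -0.81},
  {"gripper": 1,"linear": [0,0,0],"roll": -0.81},
  {"gripper": 1,"linear": [0,0,0],"roll": 0},
])

```text
clock: 1.08
tool_pos: [0.1917, 0.4887, 0.2313]
eef_rot: [0.739, 0.674, -0.0, 0.0]
wrist_force: [-0.0, 0.3, 0.3]
finger_gap: 0.0003
```

```bash
cat > st.py <<'E'
from h import *
from scipy.spatial.transform import Rotation as R
s=env.sense(); M=R.from_quat(s['eef_rot']).as_matrix()
print(s['clock'],'board',w2b(s['tool_pos']).round(4),'w',s['tool_pos'].round(4),'yaw x',np.degrees(np.arctan2(M[1,0],M[0,0])).round(2),M[:,1].round(3),M[:,2].round(3),s['finger_gap'],s['wrist_force'].round(1))
E
python3 st.py
```

```text
1.075 board [-0.4539  0.5047  0.2313] w [0.1917 0.4887 0.2313] yaw x 84.76 [ 0.996 -0.091  0.   ] [ 0. -0. -1.] 0.00028644694689397993 [-0.   0.3  0.3]
```

carry_out([
  {"gripper": 1,"linear": [-0.1775,0.24,0],"roll": 0},
  {"gripper": 1,"linear": [-0.1775,0.24,0],"roll": 0},
  {"gripper": 1,"linear": [-0.1775,0.24,0],"roll": 0},
  {"gripper": 1,"linear": [-0.1775,0.24,0],"roll": 0},
  {"gripper": 1,"linear": [-0.1775,0.24,0],"roll": 0},
  {"gripper": 1,"linear": [-0.1775,0.24,0],"roll": 0},
  {"gripper": 1,"linear": [-0.1775,0.24,0],"roll": 0},
  {"gripper": 1,"linear": [-0.1775,0.24,0],"roll": 0},
  {"gripper": 1,"linear": [-0.1775,0.24,0],"roll": 0},
  {"gripper": 1,"linear": [-0.1775,0.24,0],"roll": 0},
])

```text
clock: 2.33
tool_pos: [0.6387, 0.09, 0.2313]
eef_rot: [0.739, 0.673, 0.0, 0.0]
wrist_force: [0.6, 0.8, -0.1]
finger_gap: 0.0002
```

```bash
python3 st.py
```

```text
2.325 board [0.0274 0.1481 0.2313] w [0.6387 0.09   0.2313] yaw x 84.66 [ 0.996 -0.093  0.   ] [ 0.  0. -1.] 0.0001930372548063419 [ 0.6  0.8 -0.1]
```

carry_out([
  {"gripper": 1,"linear": [0,0,0.19],"roll": 0},
  {"gripper": 1,"linear": [0,0,0.19],"roll": 0},
  {"gripper": 1,"linear": [0,0,0.19],"roll": 0},
  {"gripper": 1,"linear": [0,0,0.19],"roll": 0},
  {"gripper": 1,"linear": [0,0,0],"roll": 0},
])

```text
clock: 2.95
tool_pos: [0.6358, 0.0915, 0.0771]
eef_rot: [0.739, 0.674, -0.002, -0.002]
wrist_force: [-0.5, 0.3, 0.3]
finger_gap: 0.0
```

```bash
python3 st.py
python3 - <<'E'
from h import *
p,d=vision.capture('scene'); cv2.imwrite('pics/s1.png',cv2.resize(p[120:300,220:440,::-1],None,fx=3,fy=3))
E
```

```text
2.95 board [0.0244 0.1493 0.0771] w [0.6358 0.0915 0.0771] yaw x 84.7 [ 0.996 -0.092 -0.005] [-0.005 -0.    -1.   ] 4.687009331484029e-05 [-0.5  0.3  0.3]
```

View pics/s1.png

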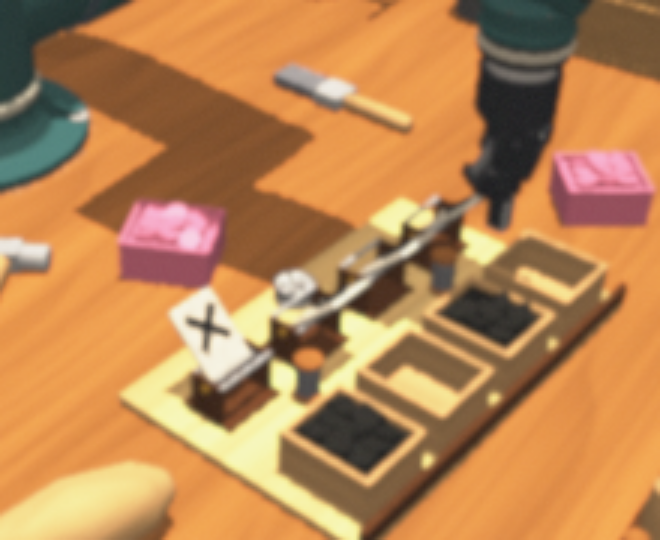

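carry_out([
  {"gripper": 1,"linear": [0,-0.07,0],"roll": 0},
  {"gripper": 1,"linear": [0,-0.07,0],"roll": 0},
  {"gripper": 1,"linear": [0,-0.07,0],"roll": 0},
  {"gripper": 1,"linear": [0,-0.07,0],"roll": 0},
  {"gripper": 1,"linear": [0,-0.07,0],"roll": 0},
  {"gripper": 1,"linear": [0,-0.07,0],"roll": 0},
  {"gripper": 1,"linear": [0,0,0],"roll": 0},
  {"gripper": 1,"linear": [0,0,0],"roll": 0},
])

```text
clock: 4.0
tool_pos: [0.5542, 0.0992, 0.0794]
eef_rot: [0.739, 0.674, 0.0, 0.0]
wrist_force: [0.3, -0.6, 0.1]
finger_gap: -0.0001
```

```bash
python3 st.py
python3 - <<'E'
from h import *
p,d=vision.capture('scene'); cv2.imwrite('pics/s2.png',cv2.resize(p[120:300,220:440,::-1],None,fx=3,fy=3))
E
```

```text
4.0 board [-0.0576  0.1496  0.0794] w [0.5542 0.0992 0.0794] yaw x 84.78 [ 0.996 -0.091  0.   ] [ 0.  0. -1.] -0.00010806009204079909 [ 0.3 -0.6  0.1]
```

View pics/s2.png

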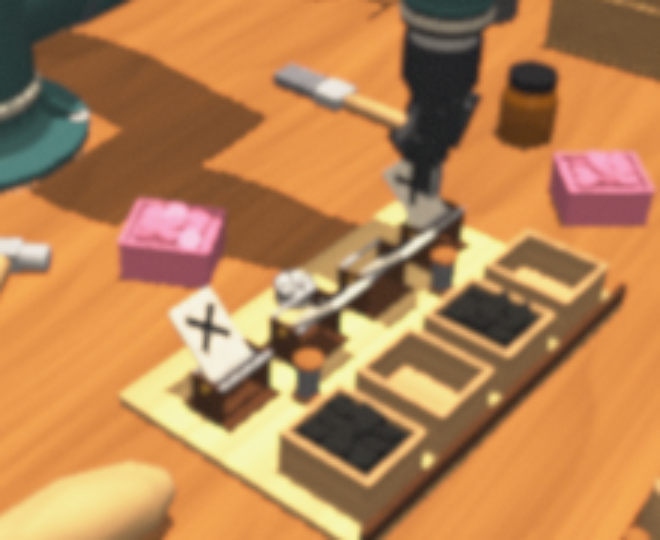

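carry_out([
  {"gripper": 1,"linear": [0,0,-0.2],"roll": 0},
  {"gripper": 1,"linear": [0,0,-0.2],"roll": 0},
  {"gripper": 1,"linear": [0,0,-0.2],"roll": 0},
  {"gripper": 1,"linear": [-0.25,0.103,0],"roll": 0},
  {"gripper": 1,"linear": [-0.25,0.103,0],"roll": 0},
  {"gripper": 1,"linear": [-0.25,0.103,0],"roll": 0},
  {"gripper": 1,"linear": [-0.25,0.103,0],"roll": 0},
  {"gripper": 1,"linear": [0,0,0],"roll": 0},
])

```text
clock: 5.05
tool_pos: [0.6186, -0.111, 0.1984]
eef_rot: [0.74, 0.673, -0.0, -0.0]
wrist_force: [-0.4, -0.4, 0.1]
finger_gap: 0.0
```

```bash
python3 st.py
```

```text
5.05 board [ 0.0256 -0.0539  0.1984] w [ 0.6186 -0.111   0.1984] yaw x 84.56 [ 0.996 -0.095 -0.   ] [-0. -0. -1.] 1.3307262323196576e-05 [-0.4 -0.4  0.1]
```

carry_out([
  {"gripper": 1,"linear": [0,0,0.2],"roll": 0},
  {"gripper": 1,"linear": [0,0,0.2],"roll": 0},
  {"gripper": 1,"linear": [0,0,0.2],"roll": 0},
  {"gripper": 1,"linear": [0,0,0],"roll": 0},
])

```text
clock: 5.55
tool_pos: [0.6161, -0.1065, 0.0771]
eef_rot: [0.738, 0.674, -0.001, -0.002]
wrist_force: [0.1, 0.5, 0.7]
finger_gap: -0.0001
```

```bash
python3 st.py
```

```text
5.55 board [ 0.0227 -0.0496  0.0771] w [ 0.6161 -0.1065  0.0771] yaw x 84.81 [ 0.996 -0.091 -0.005] [-0.005  0.002 -1.   ] -6.413491749884295e-05 [0.1 0.5 0.7]
```

carry_out([
  {"gripper": 1,"linear": [0,-0.07,0],"roll": 0},
  {"gripper": 1,"linear": [0,-0.07,0],"roll": 0},
  {"gripper": 1,"linear": [0,-0.07,0],"roll": 0},
  {"gripper": 1,"linear": [0,-0.07,0],"roll": 0},
  {"gripper": 1,"linear": [0,-0.07,0],"roll": 0},
  {"gripper": 1,"linear": [0,-0.07,0],"roll": 0},
  {"gripper": 1,"linear": [0,0,0],"roll": 0},
  {"gripper": 1,"linear": [0,0,0],"roll": 0},
])

```text
clock: 6.55
tool_pos: [0.5343, -0.0999, 0.0794]
eef_rot: [0.739, 0.674, 0.0, 0.0]
wrist_force: [0.7, 0.8, -0.4]
finger_gap: 0.0
```

```bash
python3 st.py
python3 - <<'E'
from h import *
p,d=vision.capture('scene'); cv2.imwrite('pics/s3.png',cv2.resize(p[120:300,220:440,::-1],None,fx=3,fy=3))
E
```

```text
6.55 board [-0.0593 -0.0505  0.0794] w [ 0.5343 -0.0999  0.0794] yaw x 84.78 [ 0.996 -0.091  0.   ] [ 0. -0. -1.] 5.086853754698005e-06 [ 0.7  0.8 -0.4]
```

View pics/s3.png

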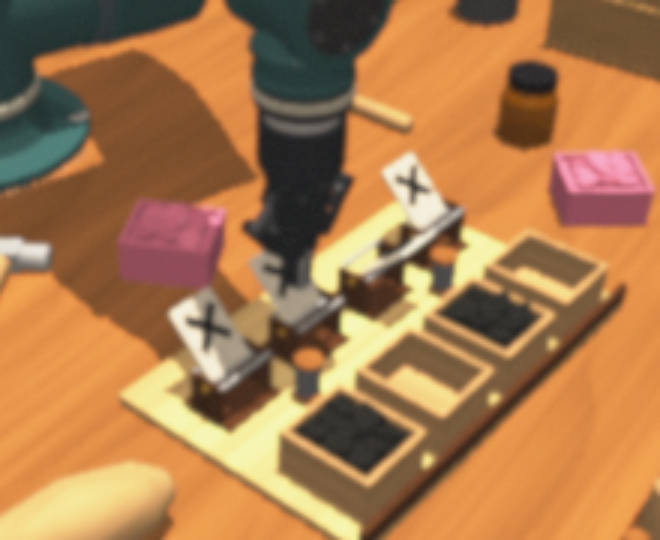

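carry_out([
  {"gripper": 1,"linear": [0,0,-0.2],"roll": 0},
  {"gripper": 1,"linear": [0,0,-0.2],"roll": 0},
  {"gripper": 1,"linear": [0,0,-0.2],"roll": 0},
  {"gripper": 1,"linear": [-0.166,-0.128,0],"roll": 0},
  {"gripper": 1,"linear": [-0.166,-0.128,0],"roll": 0},
  {"gripper": 1,"linear": [-0.166,-0.128,0],"roll": 0},
  {"gripper": 1,"linear": [0,0,0],"roll": 0},
  {"gripper": 1,"linear": [0,0,0],"roll": 0},
])

```text
clock: 7.6
tool_pos: [0.4489, -0.192, 0.1993]
eef_rot: [0.739, 0.674, 0.0, 0.0]
wrist_force: [-0.3, -0.1, -0.4]
finger_gap: -0.0002
```

```bash
python3 st.py
```

```text
7.6 board [-0.136  -0.15    0.1993] w [ 0.4489 -0.192   0.1993] yaw x 84.76 [ 0.996 -0.091  0.   ] [ 0.  0. -1.] -0.00021131810740928142 [-0.3 -0.1 -0.4]
```

carry_out([
  {"gripper": 1,"linear": [0,0,0.2],"roll": 0},
  {"gripper": 1,"linear": [0,0,0.2],"roll": 0},
  {"gripper": 1,"linear": [0,0,0.2],"roll": 0},
  {"gripper": 1,"linear": [0,0,0],"roll": 0},
])

```text
clock: 8.1
tool_pos: [0.4478, -0.1905, 0.0775]
eef_rot: [0.738, 0.675, -0.001, -0.002]
wrist_force: [0.3, -0.2, 0.8]
finger_gap: 0.0
```

carry_out([
  {"gripper": 1,"linear": [0,0.072,0],"roll": 0},
  {"gripper": 1,"linear": [0,0.072,0],"roll": 0},
  {"gripper": 1,"linear": [0,0.072,0],"roll": 0},
  {"gripper": 1,"linear": [0,0.072,0],"roll": 0},
  {"gripper": 1,"linear": [0,0.072,0],"roll": 0},
  {"gripper": 1,"linear": [0,0.072,0],"roll": 0},
  {"gripper": 1,"linear": [0,0,0],"roll": 0},
  {"gripper": 1,"linear": [0,0,0],"roll": 0},
])

```text
clock: 9.1
tool_pos: [0.5342, -0.1997, 0.0791]
eef_rot: [0.739, 0.674, -0.0, -0.0]
wrist_force: [-0.3, 0.6, -0.0]
finger_gap: 0.0002
```

```bash
python3 st.py
python3 - <<'E'
from h import *
p,d=vision.capture('scene'); cv2.imwrite('pics/s4.png',cv2.resize(p[120:300,220:440,::-1],None,fx=3,fy=3))
E
```

```text
9.1 board [-0.0504 -0.1499  0.0791] w [ 0.5342 -0.1997  0.0791] yaw x 84.79 [ 0.996 -0.091 -0.001] [-0.  0. -1.] 0.00018318897006973985 [-0.3  0.6 -0. ]
```

View pics/s4.png

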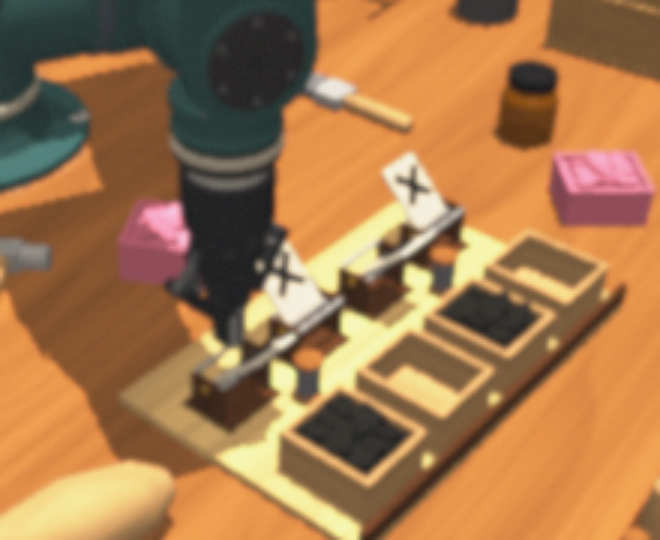

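Tag 4 has gone over towards its bin (its edge is now at about (300,340)). I'll raise the tool, back it away and check from the top camera.

carry_out([
  {"gripper": 1,"linear": [0,0,-0.2],"roll": 0},
  {"gripper": 1,"linear": [0,0,-0.2],"roll": 0},
  {"gripper": 1,"linear": [0,0,-0.2],"roll": 0},
  {"gripper": 1,"linear": [0,0,-0.2],"roll": 0},
  {"gripper": 1,"linear": [-0.15,-0.2,0],"roll": 0},
  {"gripper": 1,"linear": [-0.15,-0.2,0],"roll": 0},
  {"gripper": 1,"linear": [-0.15,-0.2,0],"roll": 0},
  {"gripper": 1,"linear": [-0.15,-0.2,0],"roll": 0},
  {"gripper": 1,"linear": [0,0,0],"roll": 0},
  {"gripper": 1,"linear": [0,0,0],"roll": 0},
])

```text
clock: 10.4
tool_pos: [0.3642, -0.3047, 0.2394]
eef_rot: [0.739, 0.674, 0.0, 0.0]
wrist_force: [0.4, 0.9, -0.2]
finger_gap: -0.0002
```

```bash
python3 st.py
python3 - <<'E'
from h import *
p,d=vision.capture('top'); o=cv2.imread('top_raw.png')
f=lambda im:cv2.resize(im[120:225,230:390],None,fx=5,fy=5,interpolation=cv2.INTER_CUBIC)[:300*2]
cv2.imwrite('pics/t5.png',f(p[...,::-1]))
W=worldmap('top',d)
b=np.stack([(W[...,:2]-B)@ex,(W[...,:2]-B)@ey,W[...,2]],-1)
for i,y in enumerate((.15,.05,-.05,-.15)):
    m=(abs(b[...,1]-y)<.03)&(b[...,2]>.075)&(b[...,2]<.13)&(b[...,0]<.03)&(b[...,0]>-.12); q=b[m]; print(i,len(q),q.min(0).round(3),q.max(0).round(3))
df=np.abs(np.load('top.npy')-d);
E
```

```text
10.4 board [-0.2102 -0.2698  0.2394] w [ 0.3642 -0.3047  0.2394] yaw x 84.74 [ 0.996 -0.092  0.   ] [ 0. -0. -1.] -0.00022324621772276793 [ 0.4  0.9 -0.2]
0 102 [-0.105  0.125  0.075] [-0.073  0.175  0.102]
1 128 [-0.036  0.026  0.075] [-0.004  0.075  0.101]
2 103 [-0.105 -0.073  0.075] [-0.074 -0.027  0.103]
3 132 [-0.036 -0.174  0.075] [-0.004 -0.124  0.102]
```

View pics/t5.png

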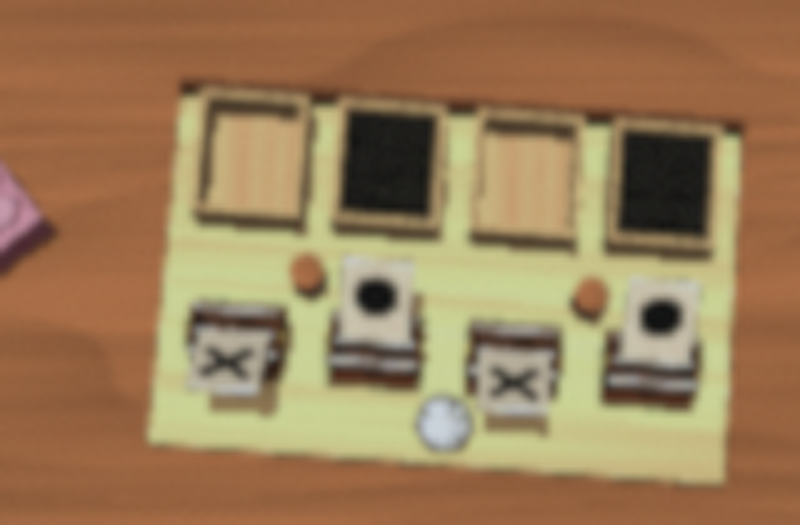

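Empty bins show crosses at (225,362) and (512,382), and full bins show discs at (377,296) and (662,317). The bins, bobbins and tin are where they were at the start, and the gripper is clear.

```bash
python3 -c "
from cell import env
print(env.sign_off())"
```

```text
the job is handed in; nothing more can be done
None
```

All four tags now match their bins, and I handed the job in at about 10.5 s of the 58 s allowed. From left to right in the top view, the bins are empty, full, empty and full.

- **Pushed:** three tags were wrong. I pushed the first and third over to the cross face and the fourth over to the disc face, using the closed fingertips. The second tag was already right, so I left it alone.
- **Last checks:** in the final top picture the tags read cross, disc, cross, disc. The depth readings put all four flap edges at their stops: board x about -105 mm for the crosses and -4 mm for the discs. Wrist force readings stayed under about 1.5 N. The arm was clear of everything at about 0.24 m height.
- **Not measured:** I judged by eye that the bins, bobbins and tin had not moved. I did not measure them, and the jar, hammer, brush and last were not in that final picture.
- **Disagreement:** my projected outline of the board fitted the top picture well. In the scene picture it was off by a few pixels, probably lens distortion, so I used only the top camera for positions.

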